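# Find the supply key left latched by touch and release it

### The arm

A 6-joint arm with a two-finger parallel gripper is mounted at the origin on the work surface. World frame = base frame: x ahead of the robot, y to its left, z up, the work surface at z = 0. Lengths are in m, angles in rad, forces in N, time in s.
With the tool pointing down it reaches from about 0.15 to 0.775 m from the base axis. Payload 6.1 kg.
Tool frame: the origin (TCP) lies between the finger pads; the fingertips stand 8 mm ahead of it and the grasp point (between the pads) lies 11 mm behind it; z points along the fingers, y is the line along which they close (so a half turn about z gives the same grasp; the last joint's range is limited). The gripper opens to 85 mm and grips with 20 to 120 N. Pads are 22 mm wide; open, the fingers measure 114 mm over their backs; the gripper's body (76 mm by 85 mm) begins 54 mm behind the grasp point. The pads swing forward as they close: fully open they stand 13 mm farther back than shut.
Start: joints at [1.327, 0.126, -0.04, 1.405, 0, 1.571], TCP at [0.127, 0.509, 0.239] pointing down, gripper open.
Joint ranges: [-2.72, 2.72], [-0.95, 1.95], [-1.27, 1.35], [-1.78, 2.02], [-1.46, 1.47], [-3.14, 3.14]. Speed limits (rad/s): [2.39, 2.39, 3.01, 3.14, 3.14, 3.14].

### API

Orientations are given as [roll, pitch, yaw] about the fixed x, y, z axes, in that order (R = Rz(yaw) Ry(pitch) Rx(roll)).
In Python, from rig import sensors, cams, r gives the robot as it stands.
- The arm moves only by the tool apply_moves, never from a script. Its argument "deltas" is one flat list of numbers, 6 for each row, row after row: the shift along the tool's x, y, z in mm, then the turn, a rotation vector about the tool's x, y, z in degrees. In form: [tx, ty, tz, ax, ay, az, tx, ty, tz, ax, ay, az, ...]. A call has 1 to 20 rows; each row is the pose to reach, as a shift and turn from the pose commanded when the call began, along the tool's axes at that moment; what a row does not reach only later rows make up. A row lasts 1/12 s, in which the tool goes at most 41.7 mm and 7.16 degrees, less where a joint would pass 70% of its speed; a pose out of reach is approached as far as the arm can. A call with a gripper value outside its range is refused whole. "jaw" is the gripper's target within -1 to 1 (fully open at 1, half-way at 0, shut at -1), set as the call begins (left out, the last holds). The fingers move at their own pace and stop on an object; "force" is the grip in N (left out, the last holds). Time passes only in rows, so rows that repeat a pose let the fingers close. It gives the time, the measured TCP pose, the force, the opening and the grip force at its end, in the units of the state.
- sensors.state(): the state, without advancing time (a new reading comes with each control period).
- cams.get_image(name): name is "scene" or "top" or "wrist"; returns a dict with "pixels" (420x560x3 uint8, red, green, blue), "range_z" (420x560 float32, m along the optical axis (not along the pixel's ray), 0 where there is no reading), "fovy" (degrees; the focal length in pixels is half the picture's height over the tangent of half this angle, whatever the lens; pixels are square), "cx", "cy" (the principal point, pixels), "position" and "orientation" of the camera in the world; the wrist camera has in their place "tool_from_camera" (4x4, takes a point from camera to tool coordinates, whose origin is the TCP and whose axes are the flange's). Camera axes: x right, y down, z forward; pixel columns grow to the right and rows downward; lengths in m; the calibration is good to about 2 mm. A picture is of the moment at which its call begins: read the wrist's pose just before it.
- r.hand_in(): hands the job in; it is judged then, once.
The state is a dict: "t": time; "q": joint angles; "qvel": joint speeds; "effort": joint torques, N m; "tool_pos": TCP position; "eef_rot": TCP orientation; "wrist_force": force on the tool from outside, world axes, zero at the start; "wrist_torque": the same for the moment, N m; "width": opening from 0.0 (shut) to 1.0 (fully open); "gripper_force": force on a finger pad.
Only numpy, scipy, OpenCV 4.12 (cv2) and the standard library are available. Lean on these libraries where they do the work, as an engineer would, in place of code of your own. Each camera call takes 0.05 s, during which the arm holds its last target. There are 200 camera calls.

### The job

One of the four identical keys on the grey bench supply box has been left latched down. With a fingertip, tap the keys lightly one after the other along the row from the robot's left to its right, pushing none of them to its click, to feel which one is latched; then press that one fully in and let it come up, so that all four keys stand up. Pick nothing up and leave everything else on the bench where it lies.

Things in the scene. Friction and masses are not known exactly. Their poses are not given: they have to be found in the camera images.
- supply_box: grey sheet-steel bench supply box, bolted down, 160 mm deep (x), 270 mm wide (y), 74 mm high at the black bezel round the keys and 72 mm elsewhere; origin under its centre, x points away from its front, y along the key row to the left, z up. Four identical square ivory keys stand in one straight row in the bezel, 46 mm apart, 35 mm nearer the front than the box's centre.
- slot_1 (a point): place 1 of the four in the key row, counted from the robot's left to its right (leftmost); fixed to the box, 88 mm over the bench, where the centre of the top of a key that stands up is; same axes as the box
- slot_2 (a point): place 2 of the four in the key row, counted from the robot's left to its right (second from the left); fixed to the box, 88 mm over the bench, where the centre of the top of a key that stands up is; same axes as the box
- slot_3 (a point): place 3 of the four in the key row, counted from the robot's left to its right (third from the left); fixed to the box, 88 mm over the bench, where the centre of the top of a key that stands up is; same axes as the box
- slot_4 (a point): place 4 of the four in the key row, counted from the robot's left to its right (rightmost); fixed to the box, 88 mm over the bench, where the centre of the top of a key that stands up is; same axes as the box
- key_a: one of the four identical keys; which key stands at which place differs from start to start. Flat square top 28 x 28 mm, 18 mm gap to the next key; origin at the centre of its top, z up. All four alike: Push-push latching keys: standing up, the top is 88 mm over the bench (14 mm over the bezel); latched down, about 82 mm; at the bottom stop, 78 mm. Exactly one key is latched at the start.
- key_b: one of the four identical keys; which key stands at which place differs from start to start. Flat square top 28 x 28 mm, 18 mm gap to the next key; origin at the centre of its top, z up. All four alike: A key that is up yields from 2 N on, by 2.2 mm for each newton more, and springs back when let go; its click, where it would switch on, is about 9 mm down, so a light tap stays well short of that.
- key_c: one of the four identical keys; which key stands at which place differs from start to start. Flat square top 28 x 28 mm, 18 mm gap to the next key; origin at the centre of its top, z up. All four alike: Pressing a key in to its click when it stands up switches its circuit on, which is not wanted.
- key_d: one of the four identical keys; which key stands at which place differs from start to start. Flat square top 28 x 28 mm, 18 mm gap to the next key; origin at the centre of its top, z up. All four alike: A latched key hardly yields (under 1 mm) below about 4.5 N; pressed 3.5 mm further or more (7 N takes it to the bottom stop, a good 4 mm further) it unlatches and comes up when let go.
- screwdriver: screwdriver with an orange handle, 190 mm long and 26 mm thick, lying before the box (its robot side); origin under its middle. Not part of the job.
- hammer: hammer with a wooden handle and a steel head, 230 mm long, 26 mm thick, lying to the right of the box; origin under its middle. Not part of the job.
- tin: small round steel tin with a red lid, 49 mm across and 25 mm high, standing on the rear part of the box's top behind the keys (its own top is then 97 mm over the bench); origin under its centre. Not part of the job.
- oil_bottle: small amber bottle, 40 mm across and 95 mm high, standing to the left of the box; origin under its centre. Not part of the job.
- plug: stepped round steel plug standing upright, 34 mm across, 45 mm high, to the left of the box; origin under its centre. Not part of the job.
- calliper: steel dial calliper lying flat behind the box, 210 mm long, 13 mm thick; origin under the middle of its beam. Not part of the job.
- weight: brass hook weight, 48 mm across, 84 mm high with its hook, standing far to the left; origin under its centre. Not part of the job.

How it is judged:
On the way, in this order (a step that is already met when the one before it is completed fails the run):
1. the leftmost key of the row, seen from the robot, is tapped by the fingers (more than 0.5 N) (((horizontal distance between key_a and slot_1 below 0.015 m and contact force between the fingers and key_a above 0.5 N) or (horizontal distance between key_b and slot_1 below 0.015 m and contact force between the fingers and key_b above 0.5 N) or (horizontal distance between key_c and slot_1 below 0.015 m and contact force between the fingers and key_c above 0.5 N) or (horizontal distance between key_d and slot_1 below 0.015 m and contact force between the fingers and key_d above 0.5 N))), for 0.02 s.
2. the second key of the row, seen from the robot, is tapped by the fingers (more than 0.5 N) (((horizontal distance between key_a and slot_2 below 0.015 m and contact force between the fingers and key_a above 0.5 N) or (horizontal distance between key_b and slot_2 below 0.015 m and contact force between the fingers and key_b above 0.5 N) or (horizontal distance between key_c and slot_2 below 0.015 m and contact force between the fingers and key_c above 0.5 N) or (horizontal distance between key_d and slot_2 below 0.015 m and contact force between the fingers and key_d above 0.5 N))), for 0.02 s.
3. the third key of the row, seen from the robot, is tapped by the fingers (more than 0.5 N) (((horizontal distance between key_a and slot_3 below 0.015 m and contact force between the fingers and key_a above 0.5 N) or (horizontal distance between key_b and slot_3 below 0.015 m and contact force between the fingers and key_b above 0.5 N) or (horizontal distance between key_c and slot_3 below 0.015 m and contact force between the fingers and key_c above 0.5 N) or (horizontal distance between key_d and slot_3 below 0.015 m and contact force between the fingers and key_d above 0.5 N))), for 0.02 s.
4. the rightmost key of the row, seen from the robot, is tapped by the fingers (more than 0.5 N) (((horizontal distance between key_a and slot_4 below 0.015 m and contact force between the fingers and key_a above 0.5 N) or (horizontal distance between key_b and slot_4 below 0.015 m and contact force between the fingers and key_b above 0.5 N) or (horizontal distance between key_c and slot_4 below 0.015 m and contact force between the fingers and key_c above 0.5 N) or (horizontal distance between key_d and slot_4 below 0.015 m and contact force between the fingers and key_d above 0.5 N))), for 0.02 s.
5. after the four taps the latched key is pressed, released and has come up: all four keys stand up (z of each of key_a, key_b, key_c, key_d in the frame of supply_box above 0.0865 m), for 0.2 s.
At the end, for the whole second after the job is handed in: all four keys stand up, their tops within 1.5 mm of the full height of 88 mm (all of step 5); the robot touches nothing.
It fails at once if a key that stood up was pushed in to its click (8.8 mm or more) ((z of key_a in the frame of supply_box below 0.0792 m and distance of key_a from where it was at the start of the episode above 0.0065 m) or (z of key_b in the frame of supply_box below 0.0792 m and distance of key_b from where it was at the start of the episode above 0.0065 m) or (z of key_c in the frame of supply_box below 0.0792 m and distance of key_c from where it was at the start of the episode above 0.0065 m) or (z of key_d in the frame of supply_box below 0.0792 m and distance of key_d from where it was at the start of the episode above 0.0065 m)).
It fails at once if one of the other things on the bench was lifted, carried or shifted by more than 15 mm (distance of any of screwdriver, hammer, tin, oil_bottle, plug, calliper, weight from where it was at the start of the episode above 0.015 m).
It also fails if it takes over 54 s, if anything falls off the work surface, if the arm or the gripper's body presses on something with over 40 N, if the wrist force passes 120 N, or if a joint passes its speed limit or range.

## Working session

There is one attempt and no reset: what is moved stays moved. The work goes in short steps, Python scripts to look and compute and a tool call to move; the robot and the scene stay as the last step left them, time stands still between calls to the robot, and variables do not carry over. Pictures are saved under pics/ and viewed, at most 10 in all, crops included, and the job is handed in when it is done.

Besides the shell and the picture viewer there is one more tool, called as name(argument=value, ...) on one line, values as JSON. apply_moves: Moves the arm, as the interface text tells. Its arguments: {"type":"object","properties":{"deltas":{"type":"array","items":{"type":"number"}},"jaw":{"type":"number"},"force":{"type":"number"}},"required":["deltas"]}

```bash
mkdir -p pics; cat > h.py <<'E'
import numpy as np,cv2
from rig import sensors,cams,r
from scipy.spatial.transform import Rotation as R
def rot(o):
    o=np.array(o,float)
    if o.shape==(3,3): return o
    if o.size==3: return R.from_euler('xyz',o).as_matrix()
    return R.from_quat(o).as_matrix()
def cloud(im):
    z=im['range_z'];h,w=z.shape
    f=h/2/np.tan(np.radians(im['fovy'])/2)
    u,v=np.meshgrid(np.arange(w),np.arange(h))
    p=np.stack([(u-im['cx'])/f*z,(v-im['cy'])/f*z,z],-1)
    return p@rot(im['orientation']).T+np.array(im['position'])
E
python3 - <<'E'
from h import *
s=sensors.state();print(s)
im=cams.get_image('top');print({k:im[k] for k in im if k not in('pixels','range_z')})
cv2.imwrite('pics/top.png',im['pixels'][...,::-1]);np.save('cl.npy',cloud(im));np.save('px.npy',im['pixels'])
im=cams.get_image('scene');cv2.imwrite('pics/scene.png',im['pixels'][...,::-1])
E
```

```text
{'t': 0.0, 'q': array([ 1.32694519e+00,  1.26377848e-01, -4.05907316e-02,  1.40538777e+00,
        2.11777620e-05,  1.57078112e+00]), 'qvel': array([-5.52833769e-04, -1.58619600e-03,  1.93384030e-03, -4.13924882e-04,
        6.39889882e-05,  6.61908122e-05]), 'effort': array([-8.91940035e-04, -4.35911572e+01,  3.52926207e+01,  1.71941298e-02,
       -7.01104497e-06, -1.03865281e-05]), 'tool_pos': array([0.1266585 , 0.509098  , 0.23853749]), 'eef_rot': array([-3.14003263e+00, -2.12014529e-05,  2.89775668e+00]), 'wrist_force': array([ 0.3915526 , -1.48791791,  0.50827642]), 'wrist_torque': array([-0.00840722,  0.02583546, -0.01230627]), 'gripper_force': 0.0, 'width': 1.0024982703868315}
{'fovy': 45.36949712090508, 'cx': 274.38126840163375, 'cy': 211.0314577004045, 'position': array([0.47244271, 0.13660428, 1.20592306]), 'orientation': array([-3.04835874, -0.00866064, -1.56988185])}
```

View pics/top.png

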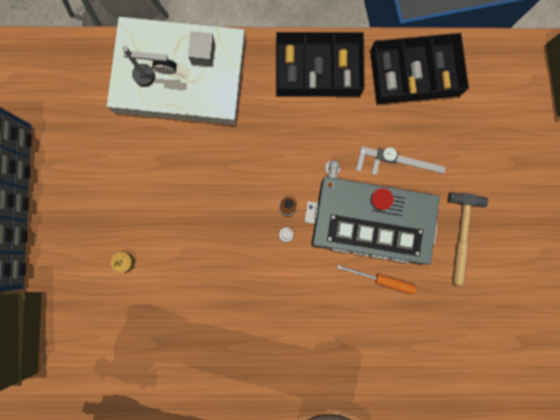

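View pics/scene.png

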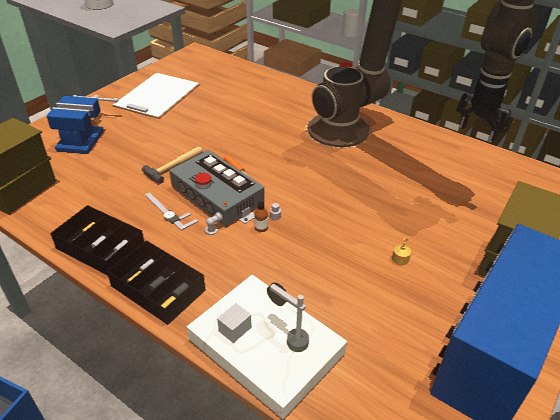

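The top view shows the box with four ivory keys at about (346,229), (366,233), (386,237) and (406,240). The tin is at (383,199), the screwdriver in front and the hammer on the right.

```bash
python3 - <<'E'
from h import *
c=np.load('cl.npy');p=np.load('px.npy').astype(int)
m=((p.min(-1)>140)).astype(np.uint8);m[:, :330]=0;m[:,425:]=0;m[:215]=0;m[255:]=0
n,l,st,ce=cv2.connectedComponentsWithStats(m)
P=[]
for i in range(1,n):
    if st[i,4]>60:
        q=c[l==i];q=q[q[:,2]>0.03];print(st[i],ce[i],np.median(q,0),(q[:,:2].min(0)+q[:,:2].max(0))/2);P.append(np.mean(q,0))
P=np.array(P);P=P[np.argsort(-P[:,1])];d=P[-1]-P[0];print(P,np.linalg.norm(d[:2])/3,np.degrees(np.arctan2(-d[0],d[1])), 'yaw',np.degrees(np.arctan2(d[0],-d[1])))
# box top fit
mm=(c[...,2]>0.055)&(c[...,2]<0.085)&(np.abs(c[...,0]-P[:,0].mean())<.15)&(np.abs(c[...,1]-P[:,1].mean())<.17)
print(cv2.minAreaRect(c[mm][:,:2].astype(np.float32)*1000),np.median(c[mm],0))
for u,v in [(383,199),(333,168),(288,205)]: print(c[v,u])
E
```

```text
[339 223  14  14 158] [345.41139241 229.47468354] [ 0.53596249 -0.0314129   0.0868892 ] [ 0.53637751 -0.0327886 ]
[360 226  13  14 154] [365.76623377 232.82467532] [ 0.52827439 -0.07710478  0.08685493] [ 0.52965258 -0.0784498 ]
[379 230  14  14 155] [385.49677419 236.45806452] [ 0.51960935 -0.12155397  0.08184882] [ 0.50414812 -0.00059332]
[400 233  14  14 154] [406.4025974  239.72727273] [ 0.51274483 -0.16787705  0.08684297] [ 0.51405772 -0.16777364]
[[ 0.53605906 -0.03168013  0.08633434]
 [ 0.52862949 -0.07707292  0.08645205]
 [ 0.51997299 -0.11708634  0.10337697]
 [ 0.51334385 -0.16763889  0.08644744]] 0.045947754479966324 170.51495997377592 yaw -9.485040026224087
((558.131591796875, -105.76531982421875), (271.97119140625, 164.03416442871094), 80.51730346679688) [ 0.55624852 -0.10113546  0.07192604]
[ 0.60358512 -0.11492538  0.09596451]
[ 0.68287177 -0.01083622  0.04276307]
[0.59010621 0.09671644 0.09264115]
```

apply_moves(deltas=[-528, -426, 60, 0, 0, 85.5, -528, -426, 60, 0, 0, 85.5, -528, -426, 60, 0, 0, 85.5, -528, -426, 60, 0, 0, 85.5, -528, -426, 60, 0, 0, 85.5, -528, -426, 60, 0, 0, 85.5, -528, -426, 60, 0, 0, 85.5, -528, -426, 60, 0, 0, 85.5, -528, -426, 60, 0, 0, 85.5, -528, -426, 60, 0, 0, 85.5, -528, -426, 60, 0, 0, 85.5, -528, -426, 60, 0, 0, 85.5, -528, -426, 60, 0, 0, 85.5, -528, -426, 60, 0, 0, 85.5, -528, -426, 60, 0, 0, 85.5, -528, -426, 60, 0, 0, 85.5, -528, -426, 60, 0, 0, 85.5, -528, -426, 60, 0, 0, 85.5, -528, -426, 60, 0, 0, 85.5, -528, -426, 60, 0, 0, 85.5], jaw=-1)

```text
t: 1.77
tool_pos: [0.5355, -0.0306, 0.1792]
eef_rot: [-3.14, -0.0, 1.406]
wrist_force: [-1.2, 0.2, 0.0]
width: -0.0
gripper_force: 0.0
```

apply_moves(deltas=[-1, 0, 35, 0, 0, 0, -1, 0, 60, 0, 0, 0, -1, 0, 73, 0, 0, 0, -1, 0, 77, 0, 0, 0, -1, 0, 79, 0, 0, 0, -1, 0, 79, 0, 0, 0, -1, 0, 79, 0, 0, 0, -1, 0, 79, 0, 0, 0])

```text
t: 2.43
tool_pos: [0.5369, -0.0321, 0.1017]
eef_rot: [3.139, -0.0, 1.406]
wrist_force: [-0.0, -0.3, -0.1]
width: -0.0
gripper_force: 0.0
```

```bash
python3 - <<'E'
from h import *
im=cams.get_image('wrist');cv2.imwrite('pics/w1.png',im['pixels'][...,::-1])
for i in range(4): cams.get_image('wrist');s=sensors.state();print(s['t'],s['tool_pos'],s['wrist_force'])
E
```

```text
2.5333 [ 0.53669979 -0.03232279  0.10133256] [-0.56573474 -0.88068227  0.00694637]
2.5833 [ 0.53661524 -0.03240535  0.10112007] [1.07523084 0.09217819 0.10462406]
2.6333 [ 0.53649198 -0.03244852  0.10091297] [-0.52446683  0.70000173  0.42491269]
2.6833 [ 0.53633549 -0.03246098  0.10068135] [-0.51778379  0.37876125  0.07665996]
```

View pics/w1.png

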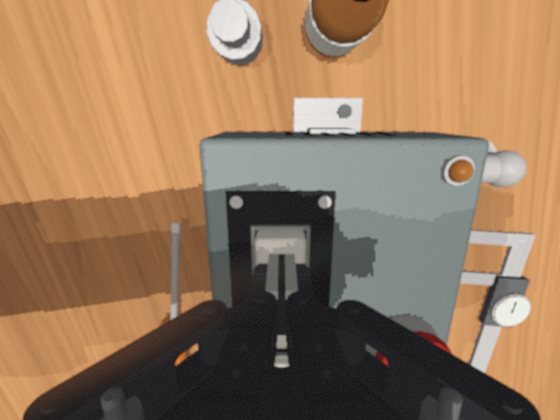

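The closed fingertips sit over key 1, whose top is visible around (280,245). The tin is clear at the lower right.

apply_moves(deltas=[0, 0, 2, 0, 0, 0, 0, 0, 3, 0, 0, 0, 0, 0, 4, 0, 0, 0, 0, 0, 5, 0, 0, 0, 0, 0, 5.5, 0, 0, 0, 0, 0, 5.5, 0, 0, 0, 0, 0, 5.5, 0, 0, 0, 0, 0, 5.5, 0, 0, 0])

```text
t: 3.35
tool_pos: [0.536, -0.0324, 0.0949]
eef_rot: [-3.142, 0.0, 1.405]
wrist_force: [-0.7, -0.7, 2.9]
width: -0.007
gripper_force: 1.1
```

apply_moves(deltas=[0, 0, 1, 0, 0, 0, 0, 0, 2, 0, 0, 0, 0, 0, 2, 0, 0, 0, 0, 0, 2, 0, 0, 0])

```text
t: 3.68
tool_pos: [0.5361, -0.0324, 0.0928]
eef_rot: [-3.142, 0.0, 1.406]
wrist_force: [-1.0, -0.1, 2.9]
width: -0.002
gripper_force: 1.6
```

apply_moves(deltas=[0, 0, -10, 0, 0, 0, 0, 0, -17, 0, 0, 0, 0, 0, -17, 0, 0, 0, -23, 0, -17, 0, 0, 0, -46, 0, -17, 0, 0, 0, -46, 0, -17, 0, 0, 0, -46, 0, -17, 0, 0, 0, -46, 0, -9, 0, 0, 0, -46, 0, -7, 0, 0, 0, -46, 0, -7, 0, 0, 0, -46, 0, -7, 0, 0, 0])

```text
t: 4.6
tool_pos: [0.5283, -0.0771, 0.0993]
eef_rot: [-3.141, -0.0, 1.406]
wrist_force: [-0.9, -0.6, 0.1]
width: 0.005
gripper_force: 0.0
```

Key 1 yields springily, so it is up. Next, key 2.

apply_moves(deltas=[0, 0, 2, 0, 0, 0, 0, 0, 3, 0, 0, 0, 0, 0, 4, 0, 0, 0, 0, 0, 5, 0, 0, 0, 0, 0, 5, 0, 0, 0, 0, 0, 5, 0, 0, 0, 0, 0, 5, 0, 0, 0])

```text
t: 5.18
tool_pos: [0.5286, -0.0775, 0.095]
eef_rot: [3.141, -0.001, 1.406]
wrist_force: [-0.2, 2.4, 2.2]
width: -0.001
gripper_force: 1.1
```

apply_moves(deltas=[0, 0, 1, 0, 0, 0, 0, 0, 2, 0, 0, 0, 0, 0, 2, 0, 0, 0, 0, 0, 2, 0, 0, 0])

```text
t: 5.52
tool_pos: [0.5286, -0.0776, 0.0929]
eef_rot: [3.141, -0.0, 1.406]
wrist_force: [0.3, 3.1, 3.0]
width: -0.006
gripper_force: 1.6
```

apply_moves(deltas=[0, 0, -10, 0, 0, 0, 0, 0, -17, 0, 0, 0, 0, 0, -17, 0, 0, 0, -23, 0, -17, 0, 0, 0, -46, 0, -17, 0, 0, 0, -46, 0, -17, 0, 0, 0, -46, 0, -17, 0, 0, 0, -46, 0, -9, 0, 0, 0, -46, 0, -7, 0, 0, 0, -46, 0, -7, 0, 0, 0, -46, 0, -7, 0, 0, 0])

```text
t: 6.43
tool_pos: [0.5207, -0.1225, 0.0993]
eef_rot: [-3.141, -0.0, 1.406]
wrist_force: [0.1, 0.1, 0.0]
width: -0.002
gripper_force: 0.0
```

apply_moves(deltas=[0, 0, 2, 0, 0, 0, 0, 0, 3, 0, 0, 0, 0, 0, 4, 0, 0, 0, 0, 0, 5, 0, 0, 0, 0, 0, 5, 0, 0, 0, 0, 0, 5, 0, 0, 0, 0, 0, 5, 0, 0, 0])

```text
t: 7.02
tool_pos: [0.521, -0.1232, 0.0948]
eef_rot: [3.142, 0.0, 1.405]
wrist_force: [0.3, -0.5, -0.6]
width: 0.003
gripper_force: 0.0
```

Key 2 is up. There is no contact at that height on key 3, so it sits low. I'll approach it gently.

apply_moves(deltas=[0, 0, 1, 0, 0, 0, 0, 0, 2, 0, 0, 0, 0, 0, 3, 0, 0, 0, 0, 0, 3.5, 0, 0, 0, 0, 0, 4, 0, 0, 0, 0, 0, 4, 0, 0, 0, 0, 0, 4, 0, 0, 0])

```text
t: 7.6
tool_pos: [0.521, -0.1231, 0.0907]
eef_rot: [-3.141, 0.0, 1.406]
wrist_force: [-0.2, -0.0, -0.8]
width: -0.001
gripper_force: 0.0
```

apply_moves(deltas=[0, 0, 0.5, 0, 0, 0, 0, 0, 0.5, 0, 0, 0, 0, 0, 1, 0, 0, 0, 0, 0, 1, 0, 0, 0, 0, 0, 1, 0, 0, 0])

```text
t: 8.02
tool_pos: [0.5211, -0.1231, 0.0902]
eef_rot: [3.141, 0.0, 1.406]
wrist_force: [-1.4, 1.0, 3.5]
width: 0.004
gripper_force: 2.0
```

Key 3 is stiff (3.5 N with almost no travel), so it is the latched one. Now I'll tap key 4.

apply_moves(deltas=[0, 0, -10, 0, 0, 0, 0, 0, -20, 0, 0, 0, 0, 0, -20, 0, 0, 0, -23, 0, -20, 0, 0, 0, -46, 0, -20, 0, 0, 0, -46, 0, -20, 0, 0, 0, -46, 0, -20, 0, 0, 0, -46, 0, -12, 0, 0, 0, -46, 0, -10, 0, 0, 0, -46, 0, -10, 0, 0, 0, -46, 0, -10, 0, 0, 0])

```text
t: 8.93
tool_pos: [0.5132, -0.1678, 0.0993]
eef_rot: [-3.141, -0.0, 1.406]
wrist_force: [-1.0, 1.9, -1.2]
width: 0.0
gripper_force: 0.0
```

apply_moves(deltas=[0, 0, 2, 0, 0, 0, 0, 0, 3, 0, 0, 0, 0, 0, 4, 0, 0, 0, 0, 0, 5, 0, 0, 0, 0, 0, 5, 0, 0, 0, 0, 0, 5, 0, 0, 0, 0, 0, 5, 0, 0, 0])

```text
t: 9.52
tool_pos: [0.5135, -0.1683, 0.095]
eef_rot: [3.141, -0.0, 1.406]
wrist_force: [-1.1, 2.2, 1.9]
width: 0.002
gripper_force: 1.1
```

apply_moves(deltas=[0, 0, 1, 0, 0, 0, 0, 0, 2, 0, 0, 0, 0, 0, 2, 0, 0, 0, 0, 0, 2, 0, 0, 0])

```text
t: 9.85
tool_pos: [0.5136, -0.1684, 0.0929]
eef_rot: [3.141, -0.0, 1.406]
wrist_force: [-0.2, 2.5, 3.0]
width: -0.0
gripper_force: 1.6
```

Key 4 is up. Back to key 3, to press it fully.

apply_moves(deltas=[0, 0, -10, 0, 0, 0, 0, 0, -17, 0, 0, 0, 0, 0, -17, 0, 0, 0, 23, 0, -17, 0, 0, 0, 46, 0, -17, 0, 0, 0, 46, 0, -17, 0, 0, 0, 46, 0, -17, 0, 0, 0, 46, 0, -9, 0, 0, 0, 46, 0, -3, 0, 0, 0, 46, 0, 0, 0, 0, 0, 46, 0, 0, 0, 0, 0])

```text
t: 10.77
tool_pos: [0.52, -0.1235, 0.0913]
eef_rot: [-3.139, 0.0, 1.405]
wrist_force: [0.1, 0.3, 0.3]
width: -0.004
gripper_force: 0.0
```

apply_moves(deltas=[0, 0, 2, 0, 0, 0, 0, 0, 4, 0, 0, 0, 0, 0, 5, 0, 0, 0, 0, 0, 6, 0, 0, 0, 0, 0, 7, 0, 0, 0, 0, 0, 7, 0, 0, 0, 0, 0, 7, 0, 0, 0, 0, 0, 7, 0, 0, 0])

```text
t: 11.43
tool_pos: [0.5209, -0.1236, 0.0865]
eef_rot: [3.141, 0.001, 1.405]
wrist_force: [-3.2, -1.4, 5.1]
width: 0.0
gripper_force: 2.9
```

apply_moves(deltas=[0, 0, 1, 0, 0, 0, 0, 0, 1.5, 0, 0, 0, 0, 0, 1.5, 0, 0, 0, 0, 0, 1.5, 0, 0, 0])

```text
t: 11.77
tool_pos: [0.5209, -0.1235, 0.086]
eef_rot: [3.14, 0.001, 1.405]
wrist_force: [-4.7, 0.5, 12.1]
width: -0.005
gripper_force: 6.1
```

apply_moves(deltas=[0, 0, -5, 0, 0, 0, 0, 0, -12, 0, 0, 0, 0, 0, -30, 0, 0, 0, 0, 0, -60, 0, 0, 0, 0, 0, -100, 0, 0, 0, 0, 0, -130, 0, 0, 0, 0, -40, -130, 0, 0, 0, 0, -80, -130, 0, 0, 0, 0, -120, -130, 0, 0, 0, 0, -160, -130, 0, 0, 0, 0, -200, -130, 0, 0, 0, 0, -200, -130, 0, 0, 0, 0, -200, -130, 0, 0, 0])

```text
t: 12.85
tool_pos: [0.3226, -0.09, 0.2152]
eef_rot: [3.139, 0.0, 1.405]
wrist_force: [0.7, -0.7, 0.9]
width: -0.003
gripper_force: 0.0
```

```bash
python3 - <<'E'
from h import *
im=cams.get_image('top');c=cloud(im);cv2.imwrite('pics/top2.png',cv2.resize(im['pixels'][140:310,240:500,::-1],None,fx=3,fy=3))
for u,v in [(345,229),(366,233),(385,236),(406,240)]: print(np.median(c[v-3:v+4,u-3:u+4].reshape(-1,3),0))
E
```

```text
[ 0.53711584 -0.03056044  0.08719285]
[ 0.52819585 -0.07754215  0.0874841 ]
[ 0.52151538 -0.11958809  0.08764917]
[ 0.51274303 -0.16626337  0.08723372]
```

View pics/top2.png

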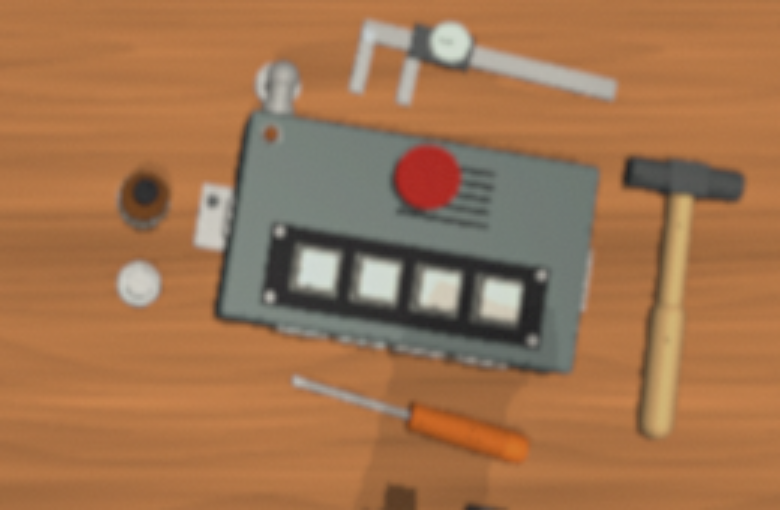

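All four keys now read about 87.5 mm. In the crop they lie at (317,268), (377,280), (438,290) and (499,298), and everything else is where it was.

```bash
python3 -c "
from rig import r
print(r.hand_in())"
```

```text
the job is handed in; nothing more can be done
None
```

The third key from the left was the latched one: I tapped all four left to right, pressed it to the stop and let it up, all four then read about 87.5 mm in the camera with nothing else moved, and I handed the job in (no verdict came back).

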